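Seat the cards and thread the card rack's retaining rod

TASK

Push each of the three plug-in cards fully down into the small card rack, so that every top bar sits home on the rails. Then take the retaining rod by its grip and thread it, from the rack's left-hand end, through the first bushing and on over the cards through the second, without forcing it, until its collar is up against the first bushing. Finish while still firmly holding the rod there, so that I can clip its far end, and leave the other things on the bench where they are.

Things in the scene. Friction and masses are not known exactly. Their poses are not given: they have to be found in the camera images.
- card_rack: Open aluminium card rack, fixed, 116 (x) x 168 (y) x 110 mm. Origin: centre of its underside; x points away from the robot, y to the rack's left-hand end, z up; turned up to 0.3 rad. End plates, inner faces at y = +-68 mm, 78 mm high, each carry a dark bearing block (50 mm along x, up to 110 mm) with a brass bushing: bores in line along y, 88 mm above the bench, over the middle of the cards.
- entry_bushing (a point): Centre of the mouth of the first (left-hand) bushing, at (0, 84, 88) mm in the rack; axes as the rack's. Bore 13 mm for the 10 mm rod; the mouth faces left (+y) and flares to 20 mm inside, 26 mm outside, over 4.5 mm. The rod goes in along -y.
- far_bushing (a point): Centre of the outer (right-hand) end of the second bushing, flush with the outer face of the right end plate, at (0, -78, 88) mm in the rack; axes as the rack's. Bore 13 mm; its 20 mm flared mouth faces left too, at y = -62 mm.
- card_left_top (a point): Centre of the upper face of the left card's top bar, which moves with the card: a flat aluminium bar 104 mm along the rack's x, 26 mm along its y, 6 mm thick; push here. Height above the bench 0.090 minus the card's joint value, 0.080 when home. Axes as the rack's.
- card_middle_top (a point): Centre of the upper face of the middle card's top bar, which moves with the card: a flat aluminium bar 104 mm along the rack's x, 26 mm along its y, 6 mm thick; push here. Height above the bench 0.090 minus the card's joint value, 0.080 when home. Axes as the rack's.
- card_right_top (a point): Centre of the upper face of the right card's top bar, which moves with the card: a flat aluminium bar 104 mm along the rack's x, 26 mm along its y, 6 mm thick; push here. Height above the bench 0.090 minus the card's joint value, 0.080 when home. Axes as the rack's.
- card_left (a joint): Plug-in card (left, rack y = +38 mm): m pushed down; 0 = 10 mm proud, 0.010 = fully home (top bar flush on the rails, hard stop). Starts at 0 to 0.004. Slides straight down against a steady friction of about 5 N and stays where left. The rod clears a card that is home by 3 mm; a proud card blocks it.
- card_middle (a joint): Plug-in card (middle, y = 0): m pushed down; 0 = 10 mm proud, 0.010 = fully home (top bar flush on the rails, hard stop). Starts at 0 to 0.004. Slides straight down against a steady friction of about 5 N and stays where left. The rod clears a card that is home by 3 mm; a proud card blocks it.
- card_right (a joint): Plug-in card (right, y = -38 mm): m pushed down; 0 = 10 mm proud, 0.010 = fully home (top bar flush on the rails, hard stop). Starts at 0 to 0.004. Slides straight down against a steady friction of about 5 N and stays where left. The rod clears a card that is home by 3 mm; a proud card blocks it.
- retaining_rod: 10 mm aluminium rod, 176 mm long, tip tapered to 5 mm over 6 mm, on a flat-sided grooved steel grip 52 long x 22 wide x 32 mm high; 0.34 kg, balance point about 15 mm ahead of the grip's centre. Origin: grip's centre; x along the rod to its tip, z up. It lies on its grip, rod level, 16 mm above the bench. A round collar, 28 mm across, x = 26 to 32 mm, ends the grip.
- rod_collar (a point): Centre of the collar's face that meets the first bushing, 32 mm from the grip's centre; axes as the rod's.
- rod_tip (a point): The rod's tip, 208 mm from the grip's centre, 176 mm beyond the collar's face; axes as the rod's. Pushed home it stands out 14 mm beyond the second bushing.
- multimeter: Yellow hand multimeter, 159 x 79 x 46 mm, lying to the right of the rack; leave alone. Origin: centre of its underside.
- ipa_bottle: White plastic bottle with red cap, 44 mm across, 119 mm high, standing behind the rack; leave alone. Origin: centre of its underside.
- screwdriver_b: Yellow-handled screwdriver, 178 mm long, 21 mm thick, lying behind the rod, to the left of the bottle; leave alone. Origin: centre of its underside.
- pliers_red: Red-handled pliers, 152 x 54 x 12 mm, lying left on the bench nearer the robot than the rod; leave alone. Origin: centre of the underside.

How it is judged:
By the outcome, as a careful person would: the job done as asked, in the order asked, and still so for the second after the job is handed in, while the arm keeps its last pose, push and grip.
It also fails if it takes over 67 s, if anything falls off the work surface, if the arm or the gripper's body presses on something with over 40 N, if the wrist force passes 120 N, or if a joint passes its speed limit or range.

ROBOT

A 6-joint arm with a two-finger parallel gripper is mounted at the origin on a cart in front of the work surface, level with it; the furniture and walls round the work are solid. World frame = base frame: x ahead of the robot, y to its left, z up, the work surface at z = 0. Lengths are in m, angles in rad, forces in N, time in s.
With the tool pointing down it reaches from about 0.3 to 0.85 m from the base axis. Payload 4.2 kg.
Tool frame: the origin (TCP) lies between the finger pads; the fingertips stand 19 mm ahead of it and the grasp point (between the pads) is the TCP; z points along the fingers, y is the line along which they close (so a half turn about z gives the same grasp; the last joint's range is limited). The gripper opens to 91 mm and grips with 3 to 60 N. Pads are 32 mm wide; open, the fingers measure 118 mm over their backs; the gripper's body (76 mm by 178 mm) begins 60 mm behind the grasp point.
Start: joints at [1.098, 0.32, 1.565, -0, 1.257, -0.02], TCP at [0.252, 0.517, 0.233] pointing down, gripper open.
Joint ranges: [-3.11, 3.11], [-0.84, 2.01], [0.21, 2.61], [-1.34, 4.49], [0.05, 2.63], [-2.56, 2.56]. Speed limits (rad/s): [2.57, 2.57, 3.14, 3.14, 3.14, 3.14].

INTERFACE

Orientations are given as a unit quaternion [x, y, z, w].
In Python, from station import ctrl gives the robot as it stands. The module is installed in compiled form; this text tells all that it offers.
- The arm moves only by the shell command python3 -m crank 'ROWS' [FORCE]. ROWS is JSON, a list of rows, each a list of 3 entries, a list of its own where there are three numbers: the shift along the tool's x, y, z normalised to -1 to 1, where 1 is 0.08 m, then the turn, a rotation vector about the tool's x, y, z normalised to -1 to 1, where 1 is 360 degrees, then the opening, from -1 (shut) to 1 (fully open). A call has 1 to 12 rows; each row is the pose to reach, as a shift and turn from the pose commanded when the call began, along the tool's axes at that moment, turning the shorter way round; what a row does not reach only later rows make up. A row lasts 1/12 s, in which the tool goes at most 41.7 mm and 7.16 degrees, less where a joint would pass 70% of its speed; a pose out of reach is approached as far as the arm can. A call with a number of a shift or a turn outside -1 to 1 is refused whole. A call with a gripper value outside its range is refused whole. The fingers move at their own pace and stop on an object; FORCE is the grip in N (left out, the last holds). Time passes only in rows, so rows that repeat a pose let the fingers close. It gives the time, the measured TCP pose, the force, the opening and the grip force at its end, in the units of the state.
- ctrl.state(): the state, without advancing time (a new reading comes with each control period).
- ctrl.grab_frame(name): name is "side" or "top" or "wrist"; returns a dict with "frame" (400x640x3 uint8, red, green, blue), "z_map" (400x640 float32, m along the optical axis (not along the pixel's ray), 0 where there is no reading), "fx", "fy", "cx", "cy" (pixels), "rvec" (rotation vector, rad) and "tvec" (3), from world to camera coordinates, as OpenCV has them. Camera axes: x right, y down, z forward; pixel columns grow to the right and rows downward; lengths in m; the calibration is good to about 2 mm. A picture is of the moment at which its call begins.
- ctrl.hand_in(): hands the job in; it is judged then, once.
The state is a dict: "time_s": time; "qpos": joint angles; "qvel": joint speeds; "joint_torque": joint torques, N m; "eef_pos": TCP position; "orientation": TCP orientation; "wrist_force": force on the tool from outside, world axes, zero at the start; "ft_torque": the same for the moment, N m; "finger_gap": opening from 0.0 (shut) to 1.0 (fully open); "grasp_force": force on a finger pad.
Only numpy, scipy, OpenCV 4.12 (cv2) and the standard library are available. Lean on these libraries where they do the work, as an engineer would, in place of code of your own. Each camera call takes 0.05 s, during which the arm holds its last target. There are 200 camera calls.

## Working session

There is one attempt and no reset: what is moved stays moved. The work goes in short steps, Python scripts to look and compute and a shell command to move; the robot and the scene stay as the last step left them, time stands still between calls to the robot, and variables do not carry over. Pictures are saved under pics/ and viewed, at most 10 in all, crops included, and the job is handed in when it is done.

```bash
mkdir -p pics; cat > h.py <<'E'
import numpy as np, cv2
from station import ctrl
from scipy.spatial.transform import Rotation as R
def grab(n):
    f=ctrl.grab_frame(n); f['R']=cv2.Rodrigues(np.array(f['rvec'],float))[0]; f['t']=np.array(f['tvec'],float).ravel(); return f
def save(f,name): cv2.imwrite('pics/'+name,f['frame'][:,:,::-1])
def ray(f,u,v):
    d=f['R'].T@np.array([(u-f['cx'])/f['fx'],(v-f['cy'])/f['fy'],1.]); return -f['R'].T@f['t'],d
def onplane(f,u,v,z):
    o,d=ray(f,u,v); return o+d*(z-o[2])/d[2]
def cloud(f):
    v,u=np.mgrid[0:400,0:640]; z=f['z_map']; P=np.stack([(u-f['cx'])/f['fx']*z,(v-f['cy'])/f['fy']*z,z],-1)
    W=(P-f['t'])@f['R']; W[z==0]=np.nan; return W
def proj(f,p):
    c=f['R']@np.array(p)+f['t']; return f['fx']*c[0]/c[2]+f['cx'],f['fy']*c[1]/c[2]+f['cy']
def rows(target_p,target_R=None):
    "shift/turn in row units from measured pose"
    s=ctrl.state(); r=R.from_quat(s['orientation']); d=r.inv().apply(np.array(target_p)-s['eef_pos'])/0.08
    t=(r.inv()*target_R).as_rotvec()/(2*np.pi) if target_R is not None else None
    return d,t
E
python3 - <<'E'
from h import *
np.set_printoptions(precision=4,suppress=True)
print(ctrl.state())
for n in('top','side'):
    f=grab(n); save(f,n+'0.png'); print(n,-f['R'].T@f['t'],f['R'][2],f['fx'])
    np.savez(n+'0.npz',**f)
E
```

```text
{'time_s': 0.0, 'qpos': array([ 1.0979,  0.3203,  1.5657, -0.    ,  1.2574, -0.02  ]), 'qvel': array([-0.0021, -0.0003,  0.0001, -0.0013, -0.0011, -0.0012]), 'joint_torque': array([  0.0005, -41.2459, -23.1968,   0.0727,   0.0456,  -0.0001]), 'eef_pos': array([0.2514, 0.5166, 0.2321]), 'orientation': array([ 0.2245,  0.9745, -0.0009, -0.0002]), 'wrist_force': array([-0.7986,  0.5986,  0.7888]), 'ft_torque': array([-0.057 ,  0.0017, -0.0073]), 'grasp_force': 0.0, 'finger_gap': 1.0010411047061918}
top [ 0.2804 -0.0252  1.2726] [ 0.1813  0.027  -0.9831] 362.0783203982014
side [0.5445 0.9672 0.9975] [-0.0226 -0.7412 -0.6709] 405.6353314925877
```

View pics/top0.png

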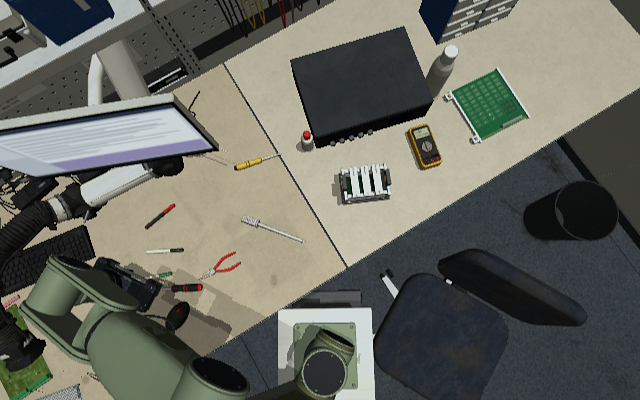

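View pics/side0.png

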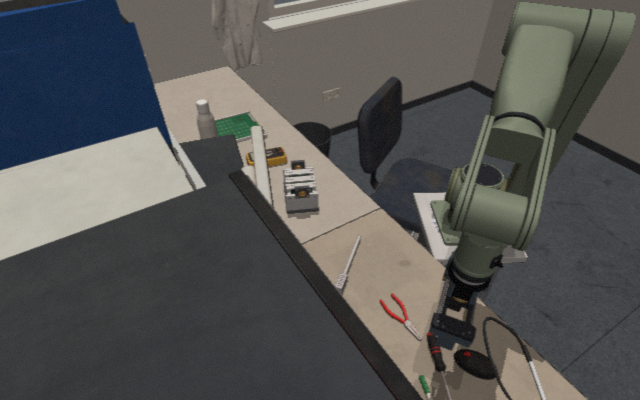

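The top view shows the rack at about (365,183), with its three light bars running roughly vertically. The rod's grip is at (250,221) and its tip at (302,241). The side view shows the rack at (300,190) and the rod from (340,285) to (360,238).

```bash
python3 - <<'E'
from h import *
np.set_printoptions(precision=4,suppress=True)
f=dict(np.load('top0.npz')); g=dict(np.load('side0.npz'))
W=cloud(f); V=cloud(g)
def rep(name,m,W):
    n,l,st,c=cv2.connectedComponentsWithStats(m.astype(np.uint8))
    for i in range(1,n):
        if st[i,4]>25:
            v,u=np.where(l==i); p=np.nanmedian(W[v,u],0); r=cv2.minAreaRect(W[v,u][:,:2].astype(np.float32))
            print(name,st[i],c[i],p,r)
# rack by height
for nm,F,C in(('top',f,W),('side',g,V)):
    x,y,z=C[...,0],C[...,1],C[...,2]
    roi=(x>.3)&(x<.75)&(y<.12)&(y>-.35)
    rep(nm+' rack',roi&(z>.02)&(z<.13),C)
    rep(nm+' high',roi&(z>.093)&(z<.13),C)
    rep(nm+' bars',roi&(z>.074)&(z<.094)&(F['frame'].mean(-1)>170),C)
    hsv=cv2.cvtColor(F['frame'],cv2.COLOR_RGB2HSV)
    roi=(x>.3)&(x<.75)&(y<.4)&(y>-.0)
    rep(nm+' rod',roi&(z>.006)&(z<.05)&(hsv[...,1]<45),C)
big=[cv2.resize(f['frame'][140:260,230:400],None,fx=4,fy=4,interpolation=cv2.INTER_CUBIC),]
cv2.imwrite('pics/c1.png',big[0][:,:,::-1])
b=cv2.resize(g['frame'][145:300,270:380],None,fx=5,fy=5,interpolation=cv2.INTER_CUBIC)[:600]
b=cv2.resize(g['frame'][150:220,275:335],None,fx=8,fy=8,interpolation=cv2.INTER_CUBIC)
cv2.imwrite('pics/c2.png',b[:,:,::-1])
E
```

```text
top rack [301 125  63  26 940] [328.9713 136.6383] [ 0.7273 -0.0262  0.0864] ((0.7304815053939819, -0.03985615074634552), (0.044116925448179245, 0.22233712673187256), 3.1735317707061768)
top rack [409 133  12  30 184] [415.9565 144.1196] [ 0.7142 -0.3392  0.0348] ((0.699414849281311, -0.344305157661438), (0.1075516864657402, 0.030221417546272278), 12.19174575805664)
top rack [ 340  163   52   41 1250] [366.3496 181.62  ] [ 0.5646 -0.1517  0.0872] ((0.5663785934448242, -0.1461082100868225), (0.11158041656017303, 0.1618758738040924), 6.682243824005127)
top high [311 125  48  17 362] [331.4862 131.9171] [ 0.7324 -0.03    0.1244] ((0.730955958366394, -0.0500468909740448), (0.04245031997561455, 0.15941424667835236), 2.505213499069214)
top high [303 131   8   9  55] [306.3091 134.9818] [0.7241 0.0476 0.1154] ((0.7271439433097839, 0.04694466292858124), (0.02167372778058052, 0.024365762248635292), 72.4579086303711)
top high [384 169   8  17  78] [387.4231 177.0256] [ 0.5726 -0.2185  0.1086] ((0.5754684209823608, -0.21865227818489075), (0.05091622471809387, 0.01565239205956459), 6.68985176086
[... 1899 characters left out ...]
4 170.9208] [ 0.5744 -0.1909  0.0905] ((0.5731329321861267, -0.2033422291278839), (0.10343269258737564, 0.055365096777677536), 4.887340545654297)
side bars [286 176  29   6 103] [300.233  178.2427] [ 0.5672 -0.15    0.0899] ((0.5672371983528137, -0.14995503425598145), (0.10146597027778625, 0.023378869518637657), 6.908639430999756)
side bars [287 182  29   7  74] [300.1622 184.3784] [ 0.5673 -0.1168  0.09  ] ((0.5635590553283691, -0.11374258249998093), (0.09874153137207031, 0.02661493420600891), 2.9272947311401367)
side rod [336 235  25  59 285] [346.3368 269.0842] [0.4371 0.2319 0.0245] ((0.4165298640727997, 0.17420752346515656), (0.23067541420459747, 0.02496211789548397), 65.95277404785156)
```

View pics/c1.png

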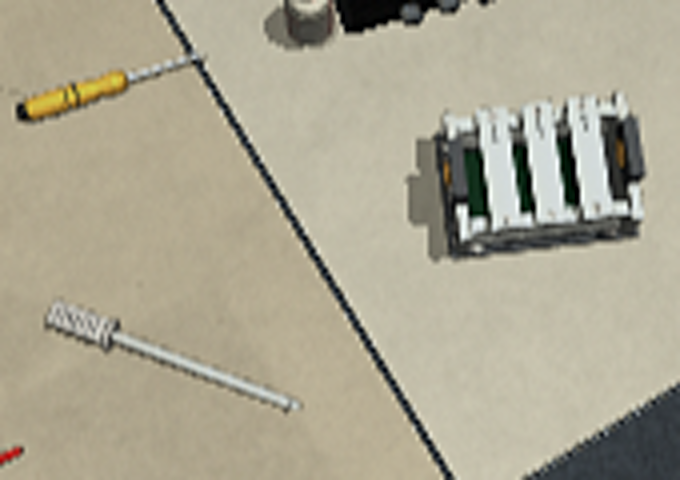

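The crop shows three proud bars on the rack. The bearing blocks lie at its left and right ends, and the rod's grip points up-left with its tip at the lower right. Next I refine the poses and work out the moves.

```bash
cat > scene.py <<'E'
from h import *
yaw=0.107; C=np.array([0.568,-0.147,0]); Rk=R.from_euler('z',yaw)
def rack(x,y,z): return C+Rk.apply([x,y,z])
def tool(az): # tool down, y axis at azimuth az
    y=np.array([np.cos(az),np.sin(az),0]); z=np.array([0,0,-1.]); return R.from_matrix(np.c_[np.cross(y,z),y,z])
E
python3 - <<'E'
from scene import *
np.set_printoptions(precision=4,suppress=True)
f=dict(np.load('top0.npz')); g=dict(np.load('side0.npz'))
for F in(f,g):
    W=cloud(F); x,y,z=np.moveaxis(W,-1,0)
    m=(x>.1)&(x<.8)&(y>-.3)&(y<.5)&(z>.14)
    if m.any(): print('tall',m.sum(),np.nanmin(W[m],0),np.nanmax(W[m],0))
    # rod line: mask pixels, thin-part fit on plane z=16mm through rays
    hsv=cv2.cvtColor(F['frame'],cv2.COLOR_RGB2HSV)
    m=(x>.33)&(x<.5)&(y<.3)&(y>.05)&(z>.005)&(z<.05)&(hsv[...,1]<45)
    v,u=np.where(m); P=np.array([onplane(F,a,b,.018) for a,b in zip(u,v)])[:,:2]
    l=cv2.fitLine(P.astype(np.float32),cv2.DIST_HUBER,0,.001,.001).ravel(); d=l[:2]*(-1 if l[1]>0 else 1)
    s=(P-l[2:])@d; print('rod az',np.degrees(np.arctan2(d[1],d[0])),'ends',l[2:]+d*s.min(),l[2:]+d*s.max(),np.ptp(s),'grip',l[2:]+d*(s.max()-.208),l[2:]+d*(s.min()+.026))
    m=(np.hypot(*(W[...,:2]-C[:2]).transpose(2,0,1))<.12)&(z>.03)
    Q=Rk.inv().apply(np.nan_to_num(W[m])-C); print('rack bounds',Q[Q[:,2]<.095].min(0),Q[Q[:,2]<.095].max(0))
    for yc in(-.038,0,.038):
        k=(abs(Q[:,1]-yc)<.008)&(abs(Q[:,0])<.04)&(Q[:,2]>.075); print(yc,'bar z',np.median(Q[k,2]))
p=rack(0,0,.13)
print(rows(p,tool(yaw)),p)
E
```

```text
tall 28022 [0.1    0.0023 0.1403] [0.8    0.5    0.7556]
rod az -112.19069 ends [0.4628 0.2825] [0.374  0.0649] 0.23504920314238734 grip [0.4526 0.2575] [0.453  0.2584]
rack bounds [-0.0566 -0.0793  0.0307] [0.055 0.082 0.095]
-0.038 bar z 0.08932876255476144
0 bar z 0.08720939952361516
0.038 bar z 0.08857483726171761
tall 11978 [0.1    0.0072 0.1404] [0.8    0.5    0.8415]
rod az -111.8382 ends [0.4628 0.283 ] [0.3746 0.0629] 0.23717902521143447 grip [0.452  0.2559] [0.4531 0.2589]
rack bounds [-0.0572 -0.0852  0.0302] [0.0561 0.0833 0.095 ]
-0.038 bar z 0.09057724878641789
0 bar z 0.08930176677891433
0.038 bar z 0.09096657446356762
(array([-7.1882, -5.727 ,  1.2864]), array([-0.0002,  0.0001,  0.1609])) [ 0.568 -0.147  0.13 ]
```

```bash
python3 - <<'E'
from scene import *
for n in('top0.npz','side0.npz'):
    W=cloud(dict(np.load(n))); x,y,z=np.moveaxis(W,-1,0)
    for x0 in np.arange(.3,.85,.1):
        print(round(x0,1),[(int(m.sum()),round(float(np.nanmin(z[m])),2),round(float(np.nanmax(z[m])),2)) if (m:=(x>=x0)&(x<x0+.1)&(y>=y0)&(y<y0+.1)&(z>.13)).any() else 0 for y0 in np.arange(-.3,.5,.1)])
E
python3 -m crank '[[[-1,-0.8,0],[0,0,0.161],-1],[[-1,-0.8,0],[0,0,0.161],-1],[[-1,-0.8,0],[0,0,0.161],-1],[[-1,-0.8,0],[0,0,0.161],-1],[[-1,-0.8,0],[0,0,0.161],-1],[[-1,-0.8,0],[0,0,0.161],-1],[[-1,-0.8,0],[0,0,0.161],-1],[[-1,-0.8,0],[0,0,0.161],-1],[[-1,-0.8,0],[0,0,0.161],-1],[[-1,-0.8,0],[0,0,0.161],-1]]' 20
python3 -c "
from scene import *
print(rows(rack(0,.038,.16),tool(yaw)),ctrl.state()['qpos'])"
```

```text
0.3 [0, 0, 0, 0, 0, 0, 0, (105, 0.51, 0.59)]
0.4 [0, 0, 0, 0, 0, 0, 0, 0]
0.5 [0, 0, 0, 0, 0, 0, 0, (596, 0.13, 0.58)]
0.6 [0, 0, 0, 0, 0, (488, 0.26, 0.58), (2807, 0.13, 0.59), (2474, 0.13, 0.59)]
0.7 [(39, 0.13, 0.14), (134, 0.13, 0.14), (235, 0.13, 0.14), (84, 0.13, 0.14), 0, 0, (842, 0.6, 0.69), (5521, 0.35, 0.75)]
0.8 [(301, 0.13, 0.14), (333, 0.13, 0.14), (311, 0.13, 0.14), (166, 0.13, 0.14), 0, (201, 0.6, 0.64), (553, 0.6, 0.64), (240, 0.45, 0.67)]
0.3 [0, 0, 0, 0, 0, 0, 0, (25, 0.58, 0.6)]
0.4 [0, 0, 0, 0, 0, 0, 0, 0]
0.5 [0, 0, 0, 0, 0, 0, 0, (10, 0.56, 0.58)]
0.6 [0, 0, 0, 0, 0, (14, 0.58, 0.58), (550, 0.53, 0.59), (514, 0.53, 0.59)]
0.7 [(49, 0.13, 0.14), (59, 0.13, 0.14), 0, 0, 0, 0, (16, 0.64, 0.83), (671, 0.64, 0.84)]
0.8 [(352, 0.13, 0.14), (400, 0.13, 0.14), (43, 0.13, 0.14), 0, 0, (18, 0.78, 0.78), (11, 0.78, 0.78), (3264, 0.81, 0.85)]
time_s: 0.93
eef_pos: [0.2954, 0.4243, 0.2327]
orientation: [0.668, 0.745, -0.0, 0.0]
wrist_force: [-0.3, 0.5, 0.1]
finger_gap: 0.3
grasp_force: 0.0
(array([-6.99463034,  2.61229086,  0.91044188]), array([-7.24666721e-05,  7.56443745e-05,  3.13417226e-04])) [9.40460354e-01 2.28959287e-01 1.69358273e+00 1.79605661e-05
 1.21970861e+00 8.31484913e-01]
```

```bash
for i in 1 2 3 4 5 6; do :; done
python3 -m crank '[[[-1,0.37,0],[0,0,0],-1],[[-1,0.37,0],[0,0,0],-1],[[-1,0.37,0],[0,0,0],-1]]'
python3 -m crank '[[[-1,0.37,0],[0,0,0],-1],[[-1,0.37,0],[0,0,0],-1],[[-1,0.37,0],[0,0,0],-1]]' >/dev/null
python3 -m crank '[[[-1,0.37,0],[0,0,0],-1],[[-1,0.37,0],[0,0,0],-1],[[-1,0.37,0],[0,0,0],-1]]' >/dev/null
python3 -m crank '[[[-1,0.37,0],[0,0,0],-1],[[-1,0.37,0],[0,0,0],-1],[[-1,0.37,0],[0,0,0],-1]]' >/dev/null
python3 -m crank '[[[-1,0.37,0],[0,0,0],-1],[[-1,0.37,0],[0,0,0],-1],[[-1,0.37,0],[0,0,0],-1]]' >/dev/null
python3 -m crank '[[[-1,0.37,0],[0,0,0],-1],[[-1,0.37,0],[0,0,0],-1],[[-1,0.37,0],[0,0,0],-1]]' >/dev/null
python3 -m crank '[[[-1,0.38,0.4],[0,0,0],-1],[[-1,0.38,0.4],[0,0,0],-1],[[-1,0.38,0.8],[0,0,0],-1],[[-1,0.38,0.8],[0,0,0],-1]]'
python3 - <<'E'
from scene import *
np.set_printoptions(precision=3,suppress=True)
print(rows(rack(0,.038,.115),tool(yaw)))
f=grab('wrist'); save(f,'w1.png')
E
```

```text
time_s: 1.18
eef_pos: [0.3348, 0.3433, 0.2327]
orientation: [0.669, 0.744, -0.001, 0.002]
wrist_force: [-0.5, 0.5, 0.1]
finger_gap: 0.08
grasp_force: 0.0
time_s: 2.77
eef_pos: [0.5595, -0.1102, 0.163]
orientation: [0.669, 0.743, -0.003, -0.005]
wrist_force: [-1.1, 0.9, -1.7]
finger_gap: 0.006
grasp_force: 0.0
(array([0.005, 0.063, 0.6  ]), array([-0.002, -0.001, -0.   ]))
```

View pics/w1.png

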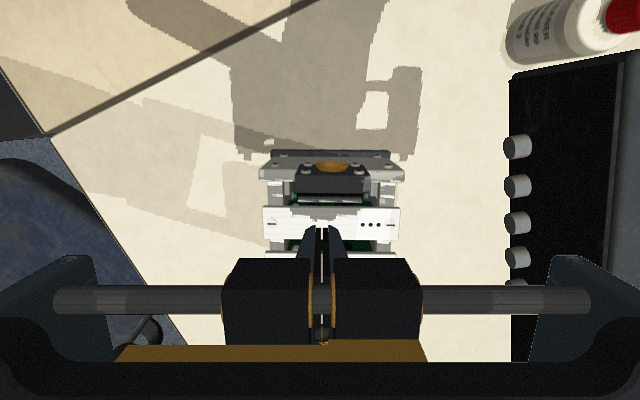

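The wrist view shows the closed fingertips at about (322,235), over the left card's bar, with the left bushing at (333,165). Aim is good, so I push.

```bash

python3 -m crank '[[[0,0.06,0.3],[0,0,0],-1],[[0,0.06,0.6],[0,0,0],-1],[[0,0.06,0.65],[0,0,0],-1],[[0,0.06,0.7],[0,0,0],-1],[[0,0.06,0.73],[0,0,0],-1],[[0,0.06,0.76],[0,0,0],-1],[[0,0.06,0.79],[0,0,0],-1],[[0,0.06,0.79],[0,0,0],-1],[[0,0.06,0.79],[0,0,0],-1]]'
python3 -m crank '[[[0,0,0.01],[0,0,0],-1],[[0,0,0.02],[0,0,0],-1],[[0,0,0.02],[0,0,0],-1]]'
```

```text
time_s: 3.57
eef_pos: [0.5674, -0.1095, 0.1069]
orientation: [0.669, 0.744, 0.001, 0.001]
wrist_force: [1.3, 0.9, 2.9]
finger_gap: 0.007
grasp_force: 1.7
time_s: 3.82
eef_pos: [0.5674, -0.1095, 0.1047]
orientation: [0.669, 0.744, 0.001, 0.001]
wrist_force: [2.1, 4.3, 4.0]
finger_gap: -0.0
grasp_force: 2.1
```

```bash

python3 -m crank '[[[0,0,0.02],[0,0,0],-1],[[0,0,0.04],[0,0,0],-1],[[0,0,0.06],[0,0,0],-1],[[0,0,0.07],[0,0,0],-1],[[0,0,0.07],[0,0,0],-1]]'
python3 -m crank '[[[0,0,0.015],[0,0,0],-1],[[0,0,0.03],[0,0,0],-1],[[0,0,0.03],[0,0,0],-1]]'
```

```text
time_s: 4.23
eef_pos: [0.5672, -0.1098, 0.0992]
orientation: [0.669, 0.744, 0.0, 0.001]
wrist_force: [1.4, 1.5, 8.5]
finger_gap: 0.003
grasp_force: 4.1
time_s: 4.48
eef_pos: [0.5672, -0.1098, 0.0991]
orientation: [0.669, 0.744, 0.001, 0.001]
wrist_force: [-2.3, 3.5, 20.7]
finger_gap: 0.002
grasp_force: 10.7
```

```bash

python3 -m crank '[[[0,0,-0.35],[0,0,0],-1],[[0,0,-0.35],[0,0,0],-1],[[-0.475,0,-0.35],[0,0,0],-1],[[-0.475,0,-0.35],[0,0,0],-1],[[-0.475,0,-0.2],[0,0,0],-1],[[-0.475,0,-0.15],[0,0,0],-1],[[-0.475,0,-0.12],[0,0,0],-1],[[-0.475,0,-0.09],[0,0,0],-1],[[-0.475,0,-0.06],[0,0,0],-1],[[-0.475,0,-0.03],[0,0,0],-1],[[-0.475,0,0],[0,0,0],-1],[[-0.475,0,0],[0,0,0],-1]]'
python3 -m crank '[[[0,0,0],[0,0,0],-1],[[0,0,0],[0,0,0],-1]]'
python3 -m crank '[[[0,0,-0.35],[0,0,0],-1],[[0,0,-0.35],[0,0,0],-1],[[-0.475,0,-0.35],[0,0,0],-1],[[-0.475,0,-0.35],[0,0,0],-1],[[-0.475,0,-0.2],[0,0,0],-1],[[-0.475,0,-0.15],[0,0,0],-1],[[-0.475,0,-0.12],[0,0,0],-1],[[-0.475,0,-0.09],[0,0,0],-1],[[-0.475,0,-0.06],[0,0,0],-1],[[-0.475,0,-0.03],[0,0,0],-1],[[-0.475,0,0],[0,0,0],-1],[[-0.475,0,0],[0,0,0],-1]]'
python3 -m crank '[[[0,0,0],[0,0,0],-1],[[0,0,0],[0,0,0],-1]]'
```

```text
time_s: 5.48
eef_pos: [0.5701, -0.1475, 0.0991]
orientation: [0.668, 0.744, -0.0, 0.0]
wrist_force: [-7.4, -1.0, 20.4]
finger_gap: 0.006
grasp_force: 10.1
time_s: 5.65
eef_pos: [0.5701, -0.1475, 0.0991]
orientation: [0.668, 0.744, -0.0, 0.0]
wrist_force: [-8.8, 0.2, 19.2]
finger_gap: 0.005
grasp_force: 10.0
time_s: 6.65
eef_pos: [0.5748, -0.1855, 0.0991]
orientation: [0.668, 0.744, 0.0, 0.001]
wrist_force: [-5.3, -1.5, 18.2]
finger_gap: 0.007
grasp_force: 9.3
time_s: 6.82
eef_pos: [0.5748, -0.1854, 0.0991]
orientation: [0.668, 0.744, 0.0, 0.001]
wrist_force: [-4.1, -1.2, 18.6]
finger_gap: 0.007
grasp_force: 9.2
```

```bash

python3 -m crank '[[[0,0,-1],[0,0,0],-1],[[0,0,-1],[0,0,0],-1],[[0,0,-1],[0,0,0],-1]]' >/dev/null
python3 -m crank '[[[1,0,-0.5],[0,0,0],-0.2],[[1,0,-0.5],[0,0,0],-0.2],[[1,0,-0.5],[0,0,0],-0.2]]' >/dev/null
python3 -m crank '[[[1,-0.2,0],[0,0,0],-0.2],[[1,-0.2,0],[0,0,0],-0.2],[[1,-0.2,0],[0,0,0],-0.2]]' >/dev/null
python3 -m crank '[[[1,-0.2,0],[0,0,0],-0.2],[[1,-0.2,0],[0,0,0],-0.2],[[1,-0.2,0],[0,0,0],-0.2]]' >/dev/null
python3 -m crank '[[[1,-0.2,0],[0,0,0],-0.2],[[1,-0.2,0],[0,0,0],-0.2],[[1,-0.2,0],[0,0,0],-0.2],[[1,-0.2,0],[0,0,0],-0.2],[[1,-0.2,0],[0,0,0],-0.2]]'
cat >> scene.py <<'E'
raz=np.radians(-112.0); gr=np.array([.4527,.2577]); gt=gr+.004*np.array([np.cos(raz),np.sin(raz)])
E
python3 - <<'E'
from scene import *
np.set_printoptions(precision=3,suppress=True)
print(rows(np.r_[gt,.15],tool(raz+np.pi/2)))
for n in('top','side'):
    f=grab(n); W=cloud(f); x,y,z=np.moveaxis(W,-1,0); Q=Rk.inv().apply(np.nan_to_num(W).reshape(-1,3)-C)
    for yc in(-.038,0,.038):
        k=(abs(Q[:,1]-yc)<.008)&(abs(Q[:,0])<.045)&(Q[:,2]>.07)&(Q[:,2]<.1); print(n,yc,'bar z',np.median(Q[k,2]),k.sum())
    v,u=np.where((z>.095)&(z<.13)&(np.hypot(x-C[0],y-C[1])<.12)); q=W[v,u]
    for s in(1,-1):
        m=s*(Rk.inv().apply(q-C)[:,1])>.05; print(n,'block',s,cv2.minAreaRect(q[m][:,:2].astype(np.float32)))
E
```

```text
time_s: 8.23
eef_pos: [0.4931, 0.1274, 0.2157]
orientation: [0.668, 0.744, -0.0, 0.0]
wrist_force: [0.3, -0.1, 0.3]
finger_gap: 0.397
grasp_force: 0.0
(array([ 1.63 , -0.351,  0.821]), array([-0.   ,  0.   ,  0.078]))
top -0.038 bar z 0.08009163011430097 123
top 0 bar z 0.07970931747784453 121
top 0.038 bar z 0.08056697360100142 122
top block 1 ((0.5601294040679932, -0.07312268018722534), (0.04871870577335358, 0.015717888250947), 5.391073226928711)
top block -1 ((0.5746222138404846, -0.21876728534698486), (0.05067901685833931, 0.01643432304263115), 8.992570877075195)
side -0.038 bar z 0.08141590410738746 16
side 0 bar z 0.08233168388420506 22
side 0.038 bar z 0.08170619214466472 16
side block 1 ((0.5598099827766418, -0.06995023787021637), (0.04792002588510513, 0.009826596826314926), 12.934577941894531)
side block -1 ((0.5755296349525452, -0.220577672123909), (0.047927144914865494, 0.019925633445382118), 3.651381492614746)
```

Cards are all home. Next I go above the grip and refine with the wrist camera.

```bash

python3 -m crank '[[[0.9,-0.2,0.2],[0,0,0.078],0],[[0.9,-0.2,0.2],[0,0,0.078],0],[[0.9,-0.2,0.2],[0,0,0.078],0],[[0.9,-0.2,0.2],[0,0,0.078],0],[[0.9,-0.2,0.2],[0,0,0.078],0],[[0.9,-0.2,0.2],[0,0,0.078],0],[[0.9,-0.2,0.2],[0,0,0.078],0]]'
python3 - <<'E'
from scene import *
np.set_printoptions(precision=4,suppress=True)
print(rows(np.r_[gt,.15],tool(raz+np.pi/2)))
f=grab('wrist'); save(f,'w2.png'); np.savez('w2.npz',**f)
for n in('top','side','wrist'):
    F=f if n=='wrist' else grab(n)
    W=cloud(F); x,y,z=np.moveaxis(W,-1,0); hsv=cv2.cvtColor(F['frame'],cv2.COLOR_RGB2HSV)
    m=(x>.33)&(x<.5)&(y<.32)&(y>.04)&(z>.006)&(z<.045)&(hsv[...,1]<55)
    v,u=np.where(m); print(n,len(u))
    if len(u)<30: continue
    P=np.array([onplane(F,a,b,.018) for a,b in zip(u,v)])[:,:2]
    l=cv2.fitLine(P.astype(np.float32),cv2.DIST_HUBER,0,.001,.001).ravel(); d=l[:2]*(-1 if l[1]>0 else 1); s=(P-l[2:])@d
    print(np.degrees(np.arctan2(d[1],d[0])),l[2:]+d*s.min(),l[2:]+d*s.max(),np.ptp(s))
E
```

```text
time_s: 8.92
eef_pos: [0.4699, 0.1968, 0.2002]
orientation: [0.829, 0.56, 0.0, 0.0]
wrist_force: [-0.7, 0.1, -0.4]
finger_gap: 0.499
grasp_force: 0.0
(array([ 0.5758, -0.4834,  0.6272]), array([ 0.    , -0.    ,  0.0002]))
top 125
-112.86952 [0.4284 0.1949] [0.3594 0.0312] 0.17767119284786853
side 350
-112.15692 [0.4661 0.2916] [0.3648 0.0427] 0.268666078530072
wrist 2327
-111.836 [0.4627 0.2772] [0.3912 0.0987] 0.19227463363132202
```

View pics/w2.png

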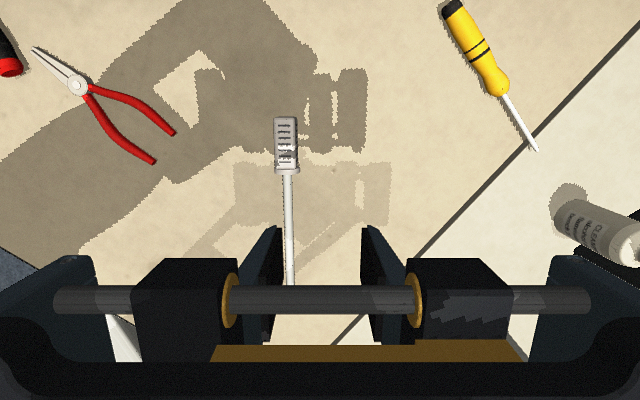

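The wrist view shows the grip spanning about (275–297, 117–172) and the rod running down to (290,285). I'll cast the grip's rear edge and the rod axis onto planes.

```bash

python3 - <<'E'
from scene import *
np.set_printoptions(precision=4,suppress=True)
f=dict(np.load('w2.npz')); W=cloud(f); x,y,z=np.moveaxis(W,-1,0)
m=np.zeros(z.shape,bool); m[100:180,260:310]=1
t=m&(z>.027)&(z<.037); v,u=np.where(t); print(len(u),u.min(),u.max(),v.min(),v.max())
P=np.array([onplane(f,a,b,.032) for a,b in zip(u,v)])[:,:2]; r=cv2.minAreaRect(P.astype(np.float32)); print('grip top',r)
# rod thin part
m[:]=0; m[180:240,278:300]=1; t=m&(z>.012)&(z<.03); v,u=np.where(t)
P=np.array([onplane(f,a,b,.0205) for a,b in zip(u,v)])[:,:2]; l=cv2.fitLine(P.astype(np.float32),cv2.DIST_HUBER,0,.001,.001).ravel(); print('rod',l,np.degrees(np.arctan2(l[1],l[0])), 'width', )
d=l[:2]*(-1 if l[1]>0 else 1); print('line at gr',l[2:]+d*((gr-l[2:])@d), gr)
E
```

```text
1226 273 296 117 174
grip top ((0.4530803859233856, 0.25105392932891846), (0.05647662281990051, 0.022150827571749687), 68.0708999633789)
rod [0.3739 0.9275 0.4267 0.186 ] 68.041916 width
line at gr [0.4552 0.2567] [0.4527 0.2577]
```

```bash

cat >> scene.py <<'E'
gr=np.array([.4537,.2535]); gt=gr+.004*np.array([np.cos(raz),np.sin(raz)])
E
python3 -c "
from scene import *
np.set_printoptions(precision=4,suppress=True)
print(rows(np.r_[gt,.06],tool(raz+np.pi/2)))"
```

```text
(array([ 0.5284, -0.4491,  1.7529]), array([ 0.    , -0.    ,  0.0001]))
```

```bash

python3 -m crank '[[[0.53,-0.45,0.4],[0,0,0],0],[[0.53,-0.45,0.9],[0,0,0],0],[[0.53,-0.45,0.9],[0,0,0],0],[[0.53,-0.45,0.9],[0,0,0],0],[[0.53,-0.45,0.9],[0,0,0],0]]'
python3 -c "
from scene import *
np.set_printoptions(precision=4,suppress=True)
print(rows(np.r_[gt,.0235],tool(raz+np.pi/2)))
save(grab('wrist'),'w3.png')"
```

```text
time_s: 9.48
eef_pos: [0.4519, 0.2504, 0.128]
orientation: [0.829, 0.56, -0.0, 0.0]
wrist_force: [-0.1, -0.4, 0.6]
finger_gap: 0.499
grasp_force: 0.0
(array([-0.004 ,  0.0072,  1.3057]), array([-0.0001,  0.0001,  0.0002]))
```

View pics/w3.png

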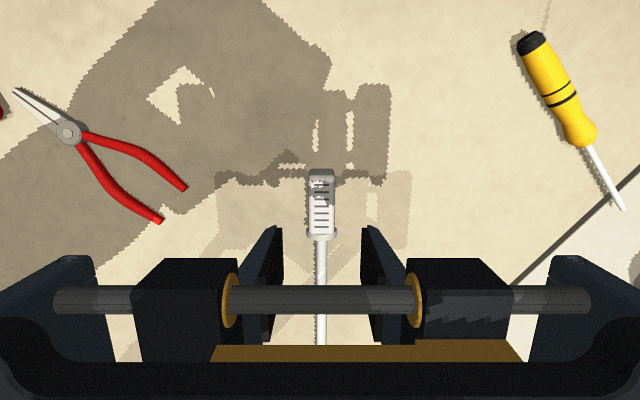

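The grip is centred between the fingers at u≈321. I descend and close.

```bash

python3 -m crank '[[[0,0,0.45],[0,0,0],0],[[0,0,0.9],[0,0,0],0],[[0,0,0.9],[0,0,0],0],[[0,0,0.9],[0,0,0],0]]'
python3 -m crank '[[[0,0,0.2],[0,0,0],0],[[0,0,0.38],[0,0,0],0],[[0,0,0.38],[0,0,0],0],[[0,0,0.38],[0,0,0],0],[[0,0,0.38],[0,0,0],0]]'
python3 -c "
from scene import *
np.set_printoptions(precision=4,suppress=True)
print(rows(np.r_[gt,.0235],tool(raz+np.pi/2)))"
```

```text
time_s: 9.87
eef_pos: [0.4521, 0.2499, 0.0565]
orientation: [0.829, 0.559, -0.001, -0.0]
wrist_force: [0.0, 0.0, -0.2]
finger_gap: 0.499
grasp_force: 0.0
time_s: 10.28
eef_pos: [0.4535, 0.2512, 0.028]
orientation: [0.829, 0.559, 0.002, 0.0]
wrist_force: [0.7, -0.1, -0.1]
finger_gap: 0.502
grasp_force: 0.0
(array([-0.0219, -0.0086,  0.0559]), array([ 0.0004, -0.0005,  0.    ]))
```

```bash

python3 -m crank '[[[-0.02,-0.01,0.05],[0,0,0],0],[[-0.02,-0.01,0.05],[0,0,0],0],[[-0.02,-0.01,0.05],[0,0,0],-0.6],[[-0.02,-0.01,0.05],[0,0,0],-0.9],[[-0.02,-0.01,0.05],[0,0,0],-1],[[-0.02,-0.01,0.05],[0,0,0],-1],[[-0.02,-0.01,0.05],[0,0,0],-1],[[-0.02,-0.01,0.05],[0,0,0],-1],[[-0.02,-0.01,0.05],[0,0,0],-1],[[-0.02,-0.01,0.05],[0,0,0],-1]]' 55
python3 -m crank '[[[0,0,-0.4],[0,0,0],-1],[[0,0,-0.8],[0,0,0],-1],[[0,0,-0.8],[0,0,0],-1],[[0,0,-0.8],[0,0,0],-1]]'
python3 -m crank '[[[0,0,-0.5],[0,0,0],-1],[[0,0,-0.5],[0,0,0],-1],[[0,0,-0.5],[0,0,0],-1],[[0,0,-0.5],[0,0,0],-1]]'
```

```text
time_s: 11.12
eef_pos: [0.4506, 0.2494, 0.0219]
orientation: [0.829, 0.559, 0.0, 0.0]
wrist_force: [-0.5, -0.3, 1.5]
finger_gap: 0.237
grasp_force: 55.0
time_s: 11.45
eef_pos: [0.4512, 0.2497, 0.0868]
orientation: [0.829, 0.559, 0.002, 0.0]
wrist_force: [0.2, 0.3, -2.6]
finger_gap: 0.237
grasp_force: 55.0
time_s: 11.78
eef_pos: [0.4492, 0.2486, 0.124]
orientation: [0.829, 0.559, -0.002, -0.0]
wrist_force: [-0.7, 0.1, -3.4]
finger_gap: 0.239
grasp_force: 55.0
```

```bash
python3 -c "
from scene import *
np.set_printoptions(precision=4,suppress=True)
print(rows(rack(0,.32,.12),tool(yaw)), rack(0,.32,.12))"
```

```text
(array([-0.5018,  1.3433,  0.0481]), array([-0.0005,  0.0003, -0.0781])) [0.5338 0.1712 0.12  ]
```

```bash

python3 -m crank '[[[-0.2,0.4,0],[0,0,-0.02],-1],[[-0.4,0.7,0],[0,0,-0.04],-1],[[-0.5,0.95,0],[0,0,-0.058],-1],[[-0.5,0.95,0],[0,0,-0.072],-1],[[-0.5,0.95,0],[0,0,-0.0781],-1],[[-0.5,0.95,0],[0,0,-0.0781],-1],[[-0.5,0.95,0],[0,0,-0.0781],-1],[[-0.5,0.95,0],[0,0,-0.0781],-1]]'
python3 -c "
from scene import *
np.set_printoptions(precision=4,suppress=True)
print(rows(rack(0,.32,.12),tool(yaw)), rack(0,.32,.12))"
```

```text
time_s: 12.45
eef_pos: [0.5051, 0.1837, 0.1245]
orientation: [0.668, 0.744, -0.001, -0.001]
wrist_force: [0.9, -0.6, -2.6]
finger_gap: 0.236
grasp_force: 55.0
(array([-0.1936,  0.3399,  0.0555]), array([-0.0004,  0.0001, -0.0001])) [0.5338 0.1712 0.12  ]
```

```bash

python3 -m crank '[[[-0.19,0.34,0.2],[0,0,0],-1],[[-0.19,0.34,0.3],[0,0,0],-1],[[-0.19,0.34,0.3],[0,0,0],-1],[[-0.19,0.34,0.3],[0,0,0],-1],[[-0.19,0.34,0.3],[0,0,0],-1],[[-0.19,0.34,0.3],[0,0,0],-1]]'
cat > meas.py <<'E'
from scene import *
np.set_printoptions(precision=4,suppress=True)
s=ctrl.state(); print('tcp rack',Rk.inv().apply(s['eef_pos']-C), 'turn',rows([0,0,0],tool(yaw))[1])
for n in('top','side'):
    f=grab(n); W=np.nan_to_num(cloud(f)); Q=Rk.inv().apply(W.reshape(-1,3)-C).reshape(W.shape)
    m=(abs(Q[...,0])<.02)&(Q[...,1]>.09)&(Q[...,1]<.27)&(Q[...,2]>.06)&(Q[...,2]<.125)
    v,u=np.where(m); q=Q[m]; print(n,len(q))
    if len(q)>20:
        zc=np.median(q[:,2]); o=-f['R'].T@f['t']
        # axis lies behind visible surface by the radius along the ray; cast rays to fixed height
        h=.088 if n=='top' else .088
        P=Rk.inv().apply(np.array([onplane(f,a,b,h) for a,b in zip(u,v)])-C)
        k=P[:,1]<.26; c=np.polyfit(P[k,1],P[k,0],1)
        print(' on z=.088: x at y=.1,.25:',np.polyval(c,[.1,.25]),'tip y min',P[:,1].min(),'depth z line',np.polyval(np.polyfit(q[:,1],q[:,2],1),[.1,.25]))
    np.savez(n+'1.npz',**f)
E
python3 meas.py; python3 - <<'E'
from h import *
f=dict(np.load('side1.npz')); g=dict(np.load('top1.npz'))
a=cv2.resize(f['frame'][150:250,270:370],(590,590),interpolation=cv2.INTER_CUBIC); cv2.imwrite('pics/s1.png',a[:,:,::-1])
E
```

```text
time_s: 12.95
eef_pos: [0.5343, 0.172, 0.1023]
orientation: [0.668, 0.744, 0.0, 0.0]
wrist_force: [0.5, -0.1, -1.9]
finger_gap: 0.238
grasp_force: 55.0
tcp rack [0.0006 0.3207 0.1023] turn [ 0.0001 -0.      0.0001]
top 130
 on z=.088: x at y=.1,.25: [0.0018 0.0011] tip y min 0.1219584382635342 depth z line [0.0994 0.0994]
side 8
```

View pics/s1.png

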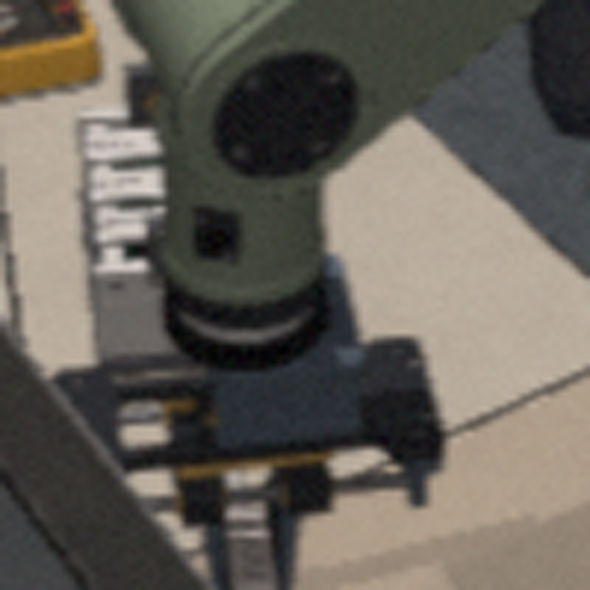

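Side view: the arm hides the rod, and only the rack's bars are visible at around (120,180) in the crop. The top view measurement shows the rod level and in line within about 1 mm, so I lower it and start the insertion slowly.

```bash

python3 -m crank '[[[0,0,0.1],[0,0,0],-1],[[0,0,0.1],[0,0,0],-1],[[0,0,0.1],[0,0,0],-1],[[0,0,0.1],[0,0,0],-1],[[0,0,0.1],[0,0,0],-1],[[0,0,0.1],[0,0,0],-1]]'
python3 meas.py
```

```text
time_s: 13.55
eef_pos: [0.5348, 0.1716, 0.0938]
orientation: [0.668, 0.744, 0.0, 0.0]
wrist_force: [-0.5, 0.5, -3.1]
finger_gap: 0.24
grasp_force: 55.0
tcp rack [0.001  0.3203 0.0938] turn [ 0. -0.  0.]
top 127
 on z=.088: x at y=.1,.25: [-0.0005 -0.0002] tip y min 0.1219584382635342 depth z line [0.0913 0.0916]
side 7
```

```bash

python3 -m crank '[[[-0.12,0,0],[0,0,0],-1],[[-0.24,0,0],[0,0,0],-1],[[-0.36,0,0],[0,0,0],-1],[[-0.45,0,0],[0,0,0],-1],[[-0.53,0,0],[0,0,0],-1],[[-0.6,0,0],[0,0,0],-1],[[-0.67,0,0],[0,0,0],-1],[[-0.75,0,0],[0,0,0],-1],[[-0.75,0,0],[0,0,0],-1]]'
python3 meas.py
```

```text
time_s: 14.4
eef_pos: [0.5412, 0.1108, 0.0938]
orientation: [0.669, 0.744, -0.0, 0.0]
wrist_force: [1.3, -0.4, -2.8]
finger_gap: 0.235
grasp_force: 55.0
tcp rack [0.0009 0.2592 0.0938] turn [-0.      0.0001 -0.0001]
top 111
 on z=.088: x at y=.1,.25: [-0.0004 -0.0006] tip y min 0.09114458295065145 depth z line [0.0916 0.0917]
side 65
 on z=.088: x at y=.1,.25: [ 0.0037 -0.0058] tip y min 0.188701985421382 depth z line [0.0691 0.1049]
```

No contact force. I carry on to just short of the second bushing.

```bash

python3 -m crank '[[[-0.15,0,0],[0,0,0],-1],[[-0.3,0,0],[0,0,0],-1],[[-0.45,0,0],[0,0,0],-1],[[-0.6,0,0],[0,0,0],-1],[[-0.75,0,0],[0,0,0],-1],[[-0.9,0,0],[0,0,0],-1],[[-1,0,0],[0,0,0],-1],[[-1,0,0],[0,0,0],-1]]'
python3 -m crank '[[[-0.1,0,0],[0,0,0],-1],[[-0.2,0,0],[0,0,0],-1],[[-0.2,0,0],[0,0,0],-1],[[-0.2,0,0],[0,0,0],-1]]'
python3 - <<'E'
from scene import *
np.set_printoptions(precision=4,suppress=True)
s=ctrl.state(); print(Rk.inv().apply(s['eef_pos']-C))
f=grab('top'); np.savez('top2.npz',**f)
u,v=map(int,proj(f,rack(0,0,.088))); a=cv2.resize(f['frame'][v-35:v+35,u-50:u+50],None,fx=8,fy=8,interpolation=cv2.INTER_CUBIC)[:560]; print(u,v)
cv2.imwrite('pics/t2.png',a[:,:,::-1])
E
```

```text
time_s: 15.17
eef_pos: [0.5499, 0.0304, 0.0938]
orientation: [0.669, 0.743, -0.0, 0.0]
wrist_force: [1.3, -0.7, -3.4]
finger_gap: 0.242
grasp_force: 55.0
time_s: 15.5
eef_pos: [0.5514, 0.0163, 0.0937]
orientation: [0.668, 0.744, 0.0, -0.0]
wrist_force: [0.4, 1.6, -3.3]
finger_gap: 0.236
grasp_force: 55.0
[0.0009 0.1641 0.0937]
365 180
```

View pics/t2.png

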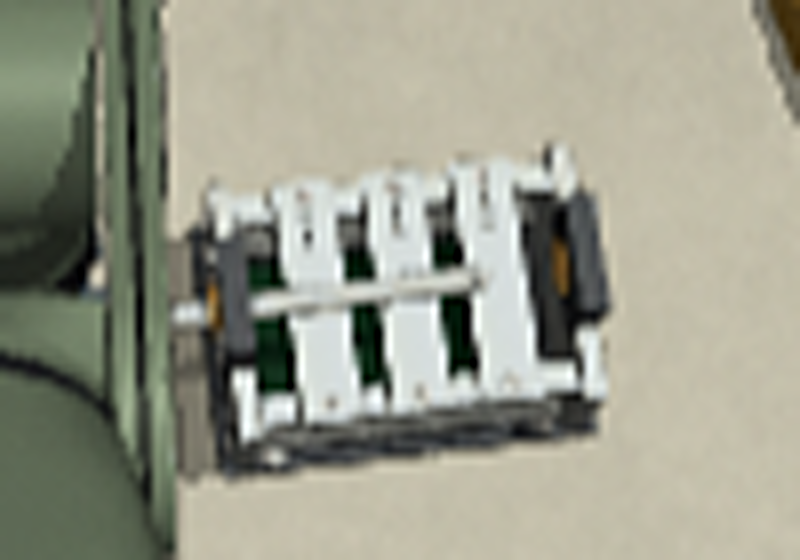

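The rod passes over the cards, with its tip at about (485,282) in the crop and the far bushing at about (560,267). I'll check its lateral alignment numerically before entering.

```bash

python3 - <<'E'
from scene import *
np.set_printoptions(precision=4,suppress=True)
f=dict(np.load('top2.npz')); f0=dict(np.load('top0.npz'))
for F in(f0,f):
    W=np.nan_to_num(cloud(F)); Q=Rk.inv().apply(W.reshape(-1,3)-C).reshape(W.shape)
    hsv=cv2.cvtColor(F['frame'],cv2.COLOR_RGB2HSV)
    for s,yy in((1,.084),(-1,-.062)):
        m=(hsv[...,0]>8)&(hsv[...,0]<28)&(hsv[...,1]>120)&(abs(Q[...,1]-yy)<.02)&(abs(Q[...,0])<.03)&(Q[...,2]>.05)
        v,u=np.where(m)
        P=[]
        for a,b in zip(u,v):  # cast onto plane rack y=yy
            o,d=ray(F,a,b); o=Rk.inv().apply(o-C); d=Rk.inv().apply(d); P.append(o+d*(yy-o[1])/d[1])
        P=np.array(P); print(s,len(P),P.mean(0) if len(P) else '',P.min(0) if len(P) else '',P.max(0) if len(P) else '', 'depth-based',np.median(Q[m],0))
Q=Rk.inv().apply(np.nan_to_num(cloud(f)).reshape(-1,3)-C).reshape(400,640,3)
m=(abs(Q[...,0])<.015)&(Q[...,1]>-.03)&(Q[...,1]<.06)&(Q[...,2]>.085)&(Q[...,2]<.1)
v,u=np.where(m); P=Rk.inv().apply(np.array([onplane(f,a,b,.090) for a,b in zip(u,v)])-C)
c=np.polyfit(P[:,1],P[:,0],1); print('rod x at .084,.04,-.062',np.polyval(c,[.084,.04,-.062]),len(P),'z',np.polyval(np.polyfit(Q[m][:,1],Q[m][:,2],1),[.06,-.03]))
b=(abs(Q[...,2]-.109)<.006)
for s in(1,-1):
    k=b&(abs(Q[...,1]-s*.073)<.012)&(abs(Q[...,0])<.035); v,u=np.where(k); P=Rk.inv().apply(np.array([onplane(f,a,bb,.11) for a,bb in zip(u,v)])-C); print('block x',(P[:,0].min()+P[:,0].max())/2,np.median(P[:,0]),P.min(0),P.max(0))
E
```

```text
1 8 [-0.0135  0.084   0.1517] [-0.0237  0.084   0.12  ] [-0.0053  0.084   0.1863] depth-based [-0.0009  0.081   0.0967]
-1 14 [-0.0025 -0.062   0.1079] [-0.0141 -0.062   0.0917] [ 0.0092 -0.062   0.1239] depth-based [ 0.0015 -0.0649  0.0905]
1 5 [-0.0157  0.084   0.1662] [-0.0237  0.084   0.1427] [-0.0053  0.084   0.1863] depth-based [0.0011 0.0796 0.0979]
-1 15 [-0.003  -0.062   0.1095] [-0.0141 -0.062   0.0917] [ 0.0092 -0.062   0.1325] depth-based [ 0.0011 -0.0651  0.0894]
rod x at .084,.04,-.062 [-0.001 -0.001 -0.001] 80 z [0.0909 0.0916]
block x -5.1074528102360364e-05 -0.0001405568797492813 [-0.0242  0.0662  0.11  ] [0.0241 0.0797 0.11  ]
block x -0.0010013654694375346 -0.0019042490969293465 [-0.0265 -0.0803  0.11  ] [ 0.0245 -0.0662  0.11  ]
```

Aligned within about 1 mm. I enter the second bushing.

```bash

python3 -m crank '[[[-0.08,0,0],[0,0,0],-1],[[-0.16,0,0],[0,0,0],-1],[[-0.24,0,0],[0,0,0],-1],[[-0.32,0,0],[0,0,0],-1],[[-0.4,0,0],[0,0,0],-1],[[-0.4,0,0],[0,0,0],-1],[[-0.4,0,0],[0,0,0],-1]]'
python3 -c "
from scene import *
s=ctrl.state();print(Rk.inv().apply(s['eef_pos']-C),s['ft_torque'])"
```

```text
time_s: 16.13
eef_pos: [0.5548, -0.0158, 0.0937]
orientation: [0.669, 0.744, 0.0, -0.0]
wrist_force: [0.8, 0.0, -2.3]
finger_gap: 0.241
grasp_force: 55.0
[0.00089005 0.13181746 0.09373016] [0.00878758 0.00405129 0.03703044]
```

```bash

python3 -m crank '[[[-0.06,0,0],[0,0,0],-1],[[-0.12,0,0],[0,0,0],-1],[[-0.17,0,0],[0,0,0],-1],[[-0.2,0,0],[0,0,0],-1],[[-0.2,0,0],[0,0,0],-1]]'
python3 -m crank '[[[-0.01,0,0],[0,0,0],-1],[[-0.02,0,0],[0,0,0],-1],[[-0.03,0,0],[0,0,0],-1],[[-0.03,0,0],[0,0,0],-1]]'
python3 -c "
from scene import *
s=ctrl.state();print(Rk.inv().apply(s['eef_pos']-C))"
```

```text
time_s: 16.55
eef_pos: [0.5566, -0.0318, 0.0937]
orientation: [0.668, 0.744, 0.0, 0.0]
wrist_force: [0.2, -0.2, -2.9]
finger_gap: 0.241
grasp_force: 55.0
time_s: 16.88
eef_pos: [0.5568, -0.0336, 0.0937]
orientation: [0.668, 0.744, 0.0, -0.0]
wrist_force: [0.7, 0.1, -3.0]
finger_gap: 0.239
grasp_force: 55.0
[0.0009262  0.11390338 0.09373955]
```

Smooth so far. I creep until the collar touches.

```bash

python3 -m crank '[[[-0.01,0,0],[0,0,0],-1],[[-0.02,0,0],[0,0,0],-1],[[-0.02,0,0],[0,0,0],-1]]'
python3 -m crank '[[[-0.01,0,0],[0,0,0],-1],[[-0.02,0,0],[0,0,0],-1],[[-0.02,0,0],[0,0,0],-1]]'
```

```text
time_s: 17.13
eef_pos: [0.5569, -0.0353, 0.0937]
orientation: [0.668, 0.744, 0.0, 0.0]
wrist_force: [-0.5, 0.8, -3.0]
finger_gap: 0.235
grasp_force: 55.0
time_s: 17.38
eef_pos: [0.5571, -0.0369, 0.0938]
orientation: [0.668, 0.744, 0.0, 0.0]
wrist_force: [0.2, -0.2, -2.6]
finger_gap: 0.242
grasp_force: 55.0
```

```bash

python3 -m crank '[[[-0.01,0,0],[0,0,0],-1],[[-0.02,0,0],[0,0,0],-1],[[-0.02,0,0],[0,0,0],-1]]'
```

```text
time_s: 17.63
eef_pos: [0.5573, -0.0386, 0.0937]
orientation: [0.668, 0.744, 0.0, 0.0]
wrist_force: [-0.3, 0.2, -2.3]
finger_gap: 0.24
grasp_force: 55.0
```

```bash

python3 -m crank '[[[-0.01,0,0],[0,0,0],-1],[[-0.02,0,0],[0,0,0],-1],[[-0.02,0,0],[0,0,0],-1]]' | grep -E 'eef|force'
python3 -m crank '[[[-0.01,0,0],[0,0,0],-1],[[-0.02,0,0],[0,0,0],-1],[[-0.02,0,0],[0,0,0],-1]]'| grep -E 'eef|force'
```

```text
eef_pos: [0.5575, -0.0402, 0.0938]
wrist_force: [-0.3, 0.4, -3.1]
grasp_force: 55.0
eef_pos: [0.5575, -0.0409, 0.0938]
wrist_force: [-0.7, 4.0, -1.9]
grasp_force: 55.0
```

Contact with the collar is showing. I press a little more to seat it firmly, then verify.

```bash

python3 -m crank '[[[-0.01,0,0],[0,0,0],-1],[[-0.01,0,0],[0,0,0],-1],[[-0.01,0,0],[0,0,0],-1],[[-0.01,0,0],[0,0,0],-1]]'
python3 - <<'E'
from scene import *
np.set_printoptions(precision=4,suppress=True)
s=ctrl.state();print(Rk.inv().apply(s['eef_pos']-C))
f=grab('top')
Q=Rk.inv().apply(np.nan_to_num(cloud(f)).reshape(-1,3)-C).reshape(400,640,3)
m=(abs(Q[...,0])<.012)&(Q[...,1]>-.12)&(Q[...,1]<-.083)&(Q[...,2]>.07)&(Q[...,2]<.1); print('tip y',Q[m][:,1].min() if m.any() else None,m.sum())
u,v=map(int,proj(f,rack(0,0,.088))); a=cv2.resize(f['frame'][v-35:v+35,u-50:u+50],None,fx=8,fy=8,interpolation=cv2.INTER_CUBIC)
cv2.imwrite('pics/t3.png',a[:,:,::-1])
E
```

```text
time_s: 18.47
eef_pos: [0.5575, -0.041, 0.0938]
orientation: [0.669, 0.744, 0.001, -0.001]
wrist_force: [0.2, 6.2, -1.5]
finger_gap: 0.234
grasp_force: 55.0
[0.0009 0.1065 0.0938]
tip y -0.09054912752054509 5
```

View pics/t3.png

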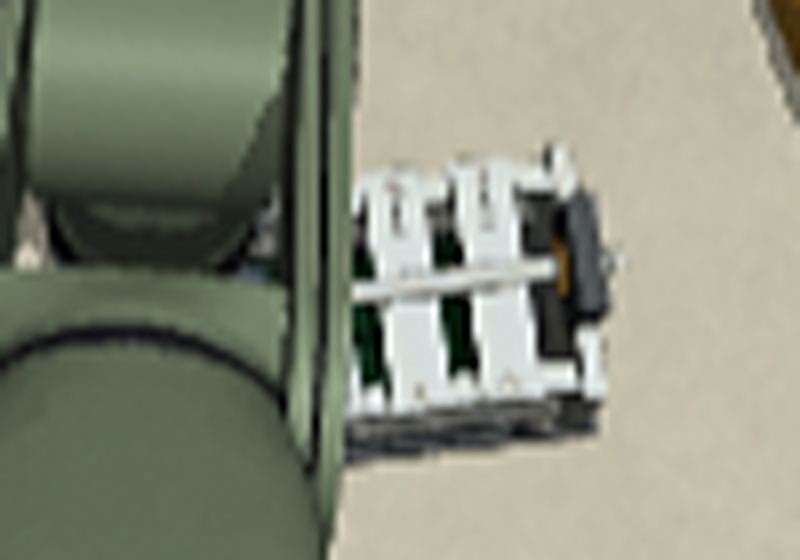

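The rod runs over the cards and through the second bushing. Its tip shows beyond the block at (615,262), the collar is stopped against the first bushing at about 6 N, and the grip is 55 N.

```bash
python3 -c "
from station import ctrl
print(ctrl.hand_in())"
```

```text
the job is handed in; nothing more can be done
None
```

All three cards are pushed home and the rod is through both bushings with its collar against the first. The arm is still holding the rod there at 55 N, and the job was handed in at about 18.5 s.

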